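# Hold the utensil pocket against the splash guard for fastening

## Task

The utensil pocket is going onto the burner's splash guard, and its sticky backing needs a minute of steady pressure before I put the screws in. First start the kitchen timer, one key at a time: the small left key (clear), the small right key (one minute), then the large key (start), left and right as read with the display at the top. Then pick up the pocket and, as my third hand, hold it upright with its back plate flat against the guard's sprung panel, between the two ribs and about 30 mm clear of the counter, pushing steadily with about 10 N and never shoving the panel back to its stops; keep that push for at least three seconds and finish while still holding it there (do not let go), leaving the flask, cups and saucer where they are.

Things in the scene. Friction and masses are not known exactly. Their poses are not given: they have to be found in the camera images.
- timer: white kitchen timer, fixed flat on the counter: 105 mm (x) by 125 mm (y) by 20 mm high, origin at the centre of its underside, z up. The display is on the +x half of its top (the top as one reads it), so +y is the reader's left, -y the right. Three grey round keys stand 9 mm above the case
- key_clear_top (a point): centre of the top of the small left key (clear), 18 mm across, at x -2, y +40 mm of the timer, 29 mm above the counter when up
- key_minute_top (a point): centre of the top of the small right key (one minute), 18 mm across, at x -2, y -40 mm of the timer, 29 mm above the counter when up
- key_start_top (a point): centre of the top of the large key (start), 28 mm across, at x -30, y 0 mm of the timer, 29 mm above the counter when up
- key_clear (a joint): how far the small left key is pressed: 0 up, 0.005 (5 mm) fully down; a spring key, about 0.6 N to start it moving and 3.6 N fully down; it counts as pressed beyond 3.5 mm and springs back when released
- key_minute (a joint): how far the small right key is pressed: 0 up, 0.005 (5 mm) fully down; a spring key, about 0.6 N to start it moving and 3.6 N fully down; it counts as pressed beyond 3.5 mm and springs back when released
- key_start (a joint): how far the large key is pressed: 0 up, 0.005 (5 mm) fully down; a spring key, about 0.6 N to start it moving and 3.6 N fully down; it counts as pressed beyond 3.5 mm and springs back when released
- pocket: loose white plastic utensil pocket, 0.1 to 0.2 kg, upright: open-topped box 44 mm deep (x -22 to 22), 50 wide (y), 80 high, 4 mm walls; behind it a flat back plate 6 mm thick (x 22 to 28), 96 wide, 80 high, its ears 23 mm beyond each side. Origin: centre of the box's underside, z up, +x out of its back. Grip it from above over its 50 mm width (closing along y, in front of the ears)
- pocket_back (a point): centre of the back face of the pocket's back plate: x +28, y 0, z 40 mm in the pocket's frame; axes as the pocket's
- guard: burner splash guard, fixed: steel foot and posts that carry a sprung aluminium panel on their front. Origin on the counter under the middle of the panel's front face at rest; +x points into the panel (the way to push), y along it, z up. The foot lies only behind the panel: in front is bare counter. The burner stands behind the guard
- panel_face (a point): middle of the panel's flat front face, 60 mm above the counter; moves with the panel, axes as the guard's (+x into the panel). The panel is 240 mm wide (y), from 6 to 115 mm above the counter. Two upright ribs, 8 mm wide, 9 mm proud, stand on its front at y -64 and +64 mm: 120 mm clear between them, centred on this point
- panel (a joint): how far the panel is pushed straight back on its springs: 0 at rest, hard stops at 0.016 (16 mm); 1.5 N per mm, so 10 N is 6.7 mm; keep it below 15 mm
- flask: green vacuum flask, 108 mm across and 225 mm tall, with a side handle, loose, origin at the centre of its underside: leave it alone
- cups: nest of three stainless steel cups, about 79 mm across and 110 mm high in all, loose, origin at the centre of its underside: leave it alone
- saucer: white ceramic saucer, 120 mm across, 18 mm high, loose, origin at the centre of its underside: leave it alone
Mind the look-alikes: they are no part of the job. What is shaped like the timer but pink is not meant. Leave any green look-alike of the pocket alone.

How it is judged:
By the outcome, as a careful person would: the job done as asked, in the order asked, and still so for the second after the job is handed in, while the arm keeps its last pose, push and grip.
It also fails if it takes over 72 s, if anything falls off the work surface, if the arm or the gripper's body presses on something with over 40 N, if the wrist force passes 120 N, or if a joint passes its speed limit or range.

## Robot

A 6-joint arm with a two-finger parallel gripper is mounted at the origin on the work surface. World frame = base frame: x ahead of the robot, y to its left, z up, the work surface at z = 0. Lengths are in m, angles in rad, forces in N, time in s.
With the tool pointing down it reaches from about 0.3 to 0.85 m from the base axis. Payload 5.4 kg.
Tool frame: the origin (TCP) lies between the finger pads; the fingertips stand 8 mm ahead of it and the grasp point (between the pads) lies 11 mm behind it; z points along the fingers, y is the line along which they close (so a half turn about z gives the same grasp; the last joint's range is limited). The gripper opens to 85 mm and grips with 20 to 120 N. Pads are 22 mm wide; open, the fingers measure 114 mm over their backs; the gripper's body (76 mm by 85 mm) begins 54 mm behind the grasp point. The pads swing forward as they close: fully open they stand 13 mm farther back than shut.
Start: joints at [0.976, 0.158, 1.597, -0, 1.386, -0.21], TCP at [0.216, 0.533, 0.239] pointing down, gripper open.
Joint ranges: [-2.91, 2.91], [-0.94, 2.29], [0.18, 2.7], [-1.29, 4.43], [0.17, 2.64], [-3, 3]. Speed limits (rad/s): [2.57, 2.57, 3.14, 3.14, 3.14, 3.14].

## Interface

Orientations are given as a rotation vector (axis times angle).
In Python, from plant import state, grab_frame, calibration, job_done gives the robot as it stands.
- The arm moves only by the shell command python3 -m crank 'ROWS' [FORCE]. ROWS is JSON, a list of rows, each an object with "fingers": the opening, from 0 (shut) to 1 (fully open); "slide": the shift along the tool's x, y, z each as a share of 30 cm, from -1 to 1, a list of three; "rotation": the turn, a rotation vector about the tool's x, y, z each as a share of 90 degrees, from -1 to 1, a list of three. In form: [{"fingers": fingers, "slide": [tx, ty, tz], "rotation": [wx, wy, wz]}, ...]. A call has 1 to 12 rows; each row shifts and turns the commanded pose from where the row before left it, along the tool's axes as they then stand; what a row does not reach is not made up. A row lasts 1/12 s, in which the tool goes at most 41.7 mm and 7.16 degrees, less where a joint would pass 70% of its speed; a pose out of reach is approached as far as the arm can. A call with a number of a shift or a turn outside -1 to 1 is refused whole. A call with a gripper value outside its range is refused whole. The fingers move at their own pace and stop on an object; FORCE is the grip in N (left out, the last holds). Time passes only in rows, so rows that do not move let the fingers close. It gives the time, the measured TCP pose, the force, the opening and the grip force at its end, in the units of the state.
- state(): the state, without advancing time (a new reading comes with each control period).
- grab_frame(name): name is "scene" or "top" or "wrist"; returns (picture, depth): 400x640x3 uint8, red, green, blue; 400x640 float32, m along the optical axis (not along the pixel's ray), 0 where there is no reading.
- calibration(name): a dict with "fx", "fy", "cx", "cy" (pixels), "k1" (the pictures are not rectified: a ray, as slopes to the right and down, at radius r is drawn at 1 + k1 r^2 times it, then the intrinsics apply), "world_to_cam" (4x4, takes a point from world to camera coordinates); the wrist camera has in their place "mount" (4x4, takes a point from camera to tool coordinates, whose origin is the TCP and whose axes are the flange's). Camera axes: x right, y down, z forward; pixel columns grow to the right and rows downward; lengths in m; the calibration is good to about 2 mm. A picture is of the moment at which its call begins: read the wrist's pose just before it. calibration takes no time and is no camera call.
- job_done(): hands the job in; it is judged then, once.
The state is a dict: "time": time; "joint_positions": joint angles; "joint_velocities": joint speeds; "joint_torque": joint torques, N m; "eef_pos": TCP position; "tool_rot": TCP orientation; "ft_force": force on the tool from outside, world axes, zero at the start; "torque": the same for the moment, N m; "gripper_width": opening from 0.0 (shut) to 1.0 (fully open); "grasp_force": force on a finger pad.
Only numpy, scipy, OpenCV 4.12 (cv2) and the standard library are available. Lean on these libraries where they do the work, as an engineer would, in place of code of your own. Each camera call takes 0.05 s, during which the arm holds its last target. There are 200 camera calls.

## Working session

There is one attempt and no reset: what is moved stays moved. The work goes in short steps, Python scripts to look and compute and a shell command to move; the robot and the scene stay as the last step left them, time stands still between calls to the robot, and variables do not carry over. Pictures are saved under pics/ and viewed, at most 10 in all, crops included, and the job is handed in when it is done.

```bash
mkdir -p pics; ls
cat > h.py <<'E'
import numpy as np, cv2
from plant import state, grab_frame, calibration
def save(n,f): cv2.imwrite('pics/'+n,cv2.cvtColor(f,cv2.COLOR_RGB2BGR))
def w2c(name,s=None):
    c=calibration(name)
    if 'world_to_cam' in c: return c,np.array(c['world_to_cam'])
    T=np.eye(4);T[:3,:3]=cv2.Rodrigues(np.array(s['tool_rot'],float))[0];T[:3,3]=s['eef_pos']
    return c,np.linalg.inv(T@np.array(c['mount']))
def rays(c,W,px):
    K=np.array([[c['fx'],0,c['cx']],[0,c['fy'],c['cy']],[0,0,1.]])
    p=cv2.undistortPoints(np.array(px,float).reshape(-1,1,2),K,np.array([c['k1'],0,0,0.]),).reshape(-1,2)
    R=W[:3,:3]; o=-R.T@W[:3,3]
    return o,np.c_[p,np.ones(len(p))]@R   # direction per unit depth
def onplane(c,W,px,z):
    o,d=rays(c,W,px); return o+d*((z-o[2])/d[:,2])[:,None]
def cloud(c,W,dep):
    v,u=np.mgrid[:dep.shape[0],:dep.shape[1]]
    o,d=rays(c,W,np.c_[u.ravel(),v.ravel()])
    return (o+d*dep.reshape(-1,1)).reshape(*dep.shape,3)
E
python3 - <<'E'
from h import *
s=state();print(s)
for n in('scene','top'):
    f,d=grab_frame(n);save(n+'0.png',f);np.savez('/tmp/'+n,f=f,d=d)
    c,W=w2c(n);print(n,c)
E
```

```text
pics
{'time': 0.0, 'joint_positions': array([ 9.75902159e-01,  1.59055247e-01,  1.59829249e+00, -1.63598108e-06,
        1.38619734e+00, -2.10095786e-01]), 'joint_velocities': array([-8.41822924e-04,  3.63468847e-04, -2.60314002e-05, -4.00573634e-04,
       -1.65249222e-05,  1.89131928e-04]), 'joint_torque': array([-3.38163873e-04, -3.96004021e+01, -3.31419539e+01, -4.22993699e-04,
        8.64024652e-03, -9.25931545e-06]), 'eef_pos': array([0.2155073 , 0.53242882, 0.23828323]), 'tool_rot': array([-6.00570979e-01, -3.08287455e+00,  2.82208305e-03]), 'ft_force': array([0.07832565, 0.01643945, 0.30737274]), 'torque': array([-0.0014884 , -0.03306446, -0.07037671]), 'grasp_force': 0.0, 'gripper_width': 1.0003420923307205}
scene {'fx': 411.76436084897665, 'fy': 411.76436084897665, 'cx': 318.30056621638533, 'cy': 202.34968639473644, 'k1': -0.0018085955133457445, 'world_to_cam': array([[-0.31968894,  0.94749393, -0.00736437,  0.21457248],
       [ 0.66403108,  0.21848937, -0.71507001, -0.28239877],
       [-0.67591546, -0.23349014, -0.69901406,  1.46874045],
       [ 0.        ,  0.        ,  0.        ,  1.        ]])}
top {'fx': 434.46250289372165, 'fy': 434.46250289372165, 'cx': 321.00830313525404, 'cy': 198.67080885347227, 'k1': 0.02446754181486777, 'world_to_cam': array([[-1.45269772e-02, -9.99894442e-01, -2.67193950e-04,
        -4.04919253e-02],
       [-9.98896635e-01,  1.45244148e-02, -4.46604282e-02,
         5.14463828e-01],
       [ 4.46595948e-02, -3.81881884e-04, -9.99002190e-01,
         1.13613956e+00],
       [ 0.00000000e+00,  0.00000000e+00,  0.00000000e+00,
         1.00000000e+00]])}
```

View pics/scene0.png

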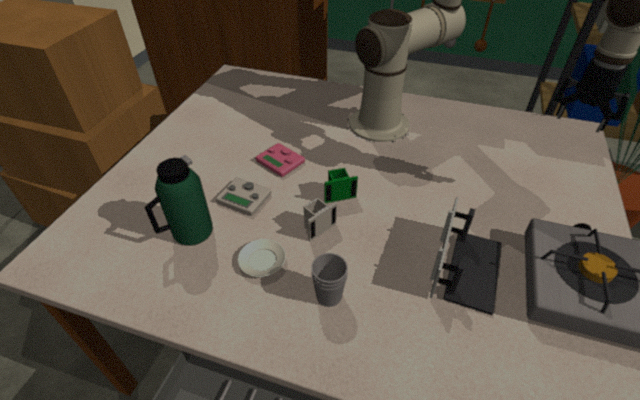

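View pics/top0.png

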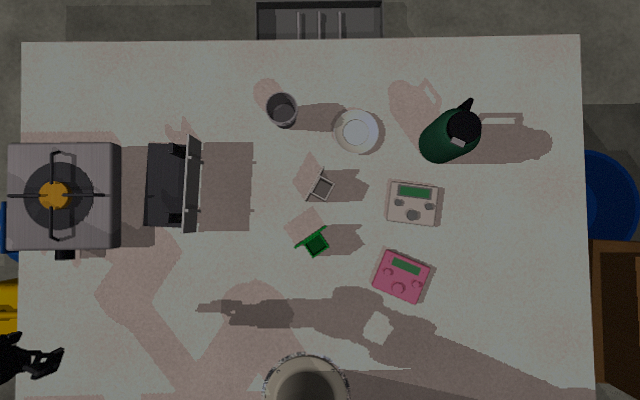

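The scene picture shows the white timer at (245,196), the white pocket at (320,215) and the guard at (450,250). The top picture has the timer at (414,203), the pocket at (320,187) and the panel at (192,185). Next I'll enlarge these areas and measure them.

Run:
```python
from h import *
T=np.load('/tmp/top.npz');S=np.load('/tmp/scene.npz')
a=cv2.resize(T['f'][155:220,285:350],(400,400),interpolation=cv2.INTER_CUBIC)
b=cv2.resize(S['f'][185:250,290:355],(400,400),interpolation=cv2.INTER_CUBIC)
save('crop1.png',np.clip(np.hstack([a,b])*1.5,0,255).astype(np.uint8))
c,W=w2c('top');P=cloud(c,W,T['d'])
cs,Ws=w2c('scene');Q=cloud(cs,Ws,S['d'])
# timer: keys green display
def rep(n,m,P):
    p=P[m]; print(n,len(p),p.mean(0).round(4) if len(p) else '', 'z',np.percentile(p[:,2],[5,50,95]).round(3) if len(p) else '')
def rect(xy): 
    r=cv2.minAreaRect(xy.astype(np.float32)*1000); print('  rect mm',r)
v,u=np.mgrid[:400,:640]
m=(u>375)&(u<450)&(v>172)&(v<235)&(P[...,2]>.011)&(P[...,2]<.04)
rep('timer',m,P);rect(P[m][:,:2])
hsv=cv2.cvtColor(T['f'],cv2.COLOR_RGB2HSV)
g=m&(hsv[...,1]>80)&(hsv[...,0]>40)&(hsv[...,0]<90);rep('display',g,P)
k=m&(P[...,2]>.024);rep('keys',k,P)
n,l,st,ce=cv2.connectedComponentsWithStats(k.astype(np.uint8))
for i in range(1,n):
  if st[i,4]>8: print(' key',st[i,4],ce[i],P[l==i].mean(0).round(4), onplane(c,W,[ce[i]],.029)[0].round(4))
m=(u>295)&(u<345)&(v>160)&(v<215)&(P[...,2]>.06);rep('pocket rim',m,P);rect(P[m][:,:2])
m=(P[...,2]>.04)&(u>165)&(u<215)&(v>120)&(v<245);rep('guard',m,P);rect(P[m][:,:2])
f=m&(P[...,2]>.10);rep('guard top',f,P);rect(P[f][:,:2])
# scene: front of guard
m=(Q[...,2]>.04)&(Q[...,2]<.11)&(np.abs(Q[...,0]-P[f][:,0].mean())<.14)&(np.abs(Q[...,1]-P[f][:,1].mean())<.04)
rep('guard scene',m,Q);rect(Q[m][:,:2])
m=(Q[...,2]>.07)&(Q[...,2]<.09)&(np.hypot(Q[...,0]-.52,Q[...,1]+.04)<.07);rep('pocket rim scene',m,Q);rect(Q[m][:,:2])
m=(Q[...,2]>.02)&(Q[...,2]<.09)&(np.hypot(Q[...,0]-.52,Q[...,1]+.04)<.07);rect(Q[m][:,:2])
```

```text
timer 1892 [ 0.4976 -0.2869  0.0211] z [0.016 0.021 0.029]
  rect mm ((497.9783935546875, -288.1752624511719), (125.4188232421875, 104.98818969726562), 81.68822479248047)
display 239 [ 0.5283 -0.2921  0.0223] z [0.019 0.022 0.026]
keys 288 [ 0.4957 -0.2873  0.0274] z [0.024 0.027 0.032]
 key 9 [421.33333333 189.22222222] [ 0.5341 -0.3101  0.0249] [ 0.5338 -0.3091  0.029 ]
 key 10 [421.6 195.2] [ 0.5184 -0.3103  0.0254] [ 0.5183 -0.3094  0.029 ]
 key 42 [398.16666667 202.19047619] [ 0.501  -0.2484  0.0284] [ 0.501  -0.2483  0.029 ]
 key 42 [428.5 206. ] [ 0.49   -0.3267  0.0285] [ 0.4899 -0.3266  0.029 ]
 key 94 [412.20212766 214.57446809] [ 0.4683 -0.2838  0.0292] [ 0.4683 -0.2839  0.029 ]
pocket rim 243 [ 0.54   -0.043   0.1318] z [0.069 0.079 0.086]
  rect mm ((529.9231567382812, -44.42520523071289), (57.12103271484375, 122.1568374633789), 67.57492065429688)
guard 1480 [0.5518 0.2783 0.1067] z [0.047 0.095 0.117]
  rect mm ((487.7893981933594, 180.19482421875), (408.3594970703125, 207.88002014160156), 56.701133728027344)
guard top 598 [0.5516 0.2713 0.155 ] z [0.102 0.113 0.119]
  rect mm ((487.9041748046875, 180.11944580078125), (408.3594970703125, 207.6054229736328), 56.701133728027344)
guard scene 524 [0.5883 0.2849 0.0789] z [0.041 0.088 0.106]
  rect mm ((554.4179077148438, 287.3801574707031), (240.53892517089844, 47.41062927246094), 0.011973998509347439)
pocket rim scene 250 [ 0.5447 -0.0416  0.0765] z [0.071 0.077 0.081]
  rect mm ((540.44580078125, -46.39915466308594), (51.122802734375, 89.70543670654297), 61.67578887939453)
  rect mm ((539.7169189453125, -45.62940216064453), (52.90137481689453, 90.44424438476562), 59.69690704345703)
```

View pics/crop1.png

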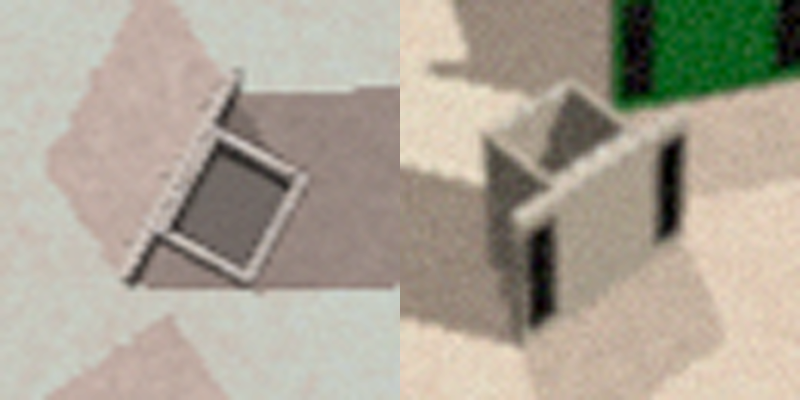

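The crop shows the pocket's back plate (dark strips, ears) on the box's upper-left side in the top view, so its back faces +x/+y world. The plate ends lie at about (324,167) and (306,201) in the top picture.

```bash
cat >> h.py <<'E'
def to(p,yaw=None,s=None):
    """print displacement to p (world TCP) in tool axes as shares of 0.3 m; yaw = desired world heading of tool y (deg), mod 180"""
    s=s or state();R=cv2.Rodrigues(np.array(s['tool_rot'],float))[0]
    d=np.array(p)-s['eef_pos'];y=np.degrees(np.arctan2(R[1,1],R[0,1]))
    print('t',round(s['time'],2),'pos',np.round(s['eef_pos'],4),'F',np.round(s['ft_force'],2),'w',round(s['gripper_width'],3),'ytool yaw',round(y,2),'tilt',np.round(R[:2,2],4))
    print(' slide',np.round(R.T@d/.3,4), 'dyaw about tool z deg', None if yaw is None else round(-((yaw-y+90)%180-90),2))
E
python3 - <<'E'
from h import *
T=np.load('/tmp/top.npz')
c,W=w2c('top');P=cloud(c,W,T['d'])
v,u=np.mgrid[:400,:640]
for n,b,z in(('flask',(410,490,90,170),(.02,.25)),('cups',(255,305,80,135),(.05,.13)),('green',(295,335,222,262),(.05,.1))):
    m=(u>b[0])&(u<b[1])&(v>b[2])&(v<b[3])&(P[...,2]>z[0])&(P[...,2]<z[1]);p=P[m];print(n,p.min(0).round(3),p.max(0).round(3),np.median(p,0).round(3))
cr=np.array([(213,130),(305,180),(248,280),(165,235)])/6.154+[285,155]-.4
print('rim corners',onplane(c,W,cr,.08).round(4))
pl=np.array([(235,72),(124,283)])/6.154+[285,155]-.4
print('plate ends',onplane(c,W,pl,.08).round(4))
print('panel top ends',onplane(c,W,[(200,136),(197,232)],.115).round(4))
print(calibration('wrist'))
to([.42,.1,.3],68.9)
to([.501,-.248,.1])
E
```

```text
flask [ 0.603 -0.413  0.02 ] [ 0.737 -0.307  0.231] [ 0.645 -0.341  0.189]
cups [0.695 0.009 0.05 ] [0.774 0.086 0.115] [0.751 0.051 0.091]
green [ 0.367 -0.066  0.051] [0.445 0.016 0.087] [ 0.406 -0.029  0.08 ]
rim corners [[ 0.568  -0.0443  0.08  ]
 [ 0.5472 -0.0812  0.08  ]
 [ 0.5071 -0.0575  0.08  ]
 [ 0.5257 -0.0243  0.08  ]]
plate ends [[ 0.5914 -0.0535  0.08  ]
 [ 0.5066 -0.0075  0.08  ]]
panel top ends [[0.6648 0.2418 0.115 ]
 [0.4338 0.2496 0.115 ]]
{'fx': 276.927113842332, 'fy': 276.927113842332, 'cx': 315.6732783524244, 'cy': 204.66321407128535, 'k1': -0.024356121865811306, 'mount': array([[ 1.77119418e-03, -9.52017816e-01, -3.06037484e-01,
         7.78995625e-02],
       [ 9.99998051e-01,  1.95317205e-03, -2.88408672e-04,
         3.65454566e-04],
       [ 8.72314055e-04, -3.06036377e-01,  9.52019420e-01,
        -1.33256262e-01],
       [ 0.00000000e+00,  0.00000000e+00,  0.00000000e+00,
         1.00000000e+00]])}
t 0.1 pos [0.2155 0.5325 0.2384] F [-0.05  0.32  0.34] w 1.0 ytool yaw 67.95 tilt [-0.001  -0.0015]
 slide [-1.1728 -1.0807 -0.2039] dyaw about tool z deg -0.95
t 0.1 pos [0.2155 0.5325 0.2384] F [-0.05  0.32  0.34] w 1.0 ytool yaw 67.95 tilt [-0.001  -0.0015]
 slide [-1.8588 -2.0533  0.4642] dyaw about tool z deg None
```

```bash
python3 -m crank '[{"fingers":0,"slide":[-0.098,-0.09,-0.017],"rotation":[0,0,0]},{"fingers":0,"slide":[-0.098,-0.09,-0.017],"rotation":[0,0,0]},{"fingers":0,"slide":[-0.098,-0.09,-0.017],"rotation":[0,0,0]},{"fingers":0,"slide":[-0.098,-0.09,-0.017],"rotation":[0,0,0]},{"fingers":0,"slide":[-0.098,-0.09,-0.017],"rotation":[0,0,0]},{"fingers":0,"slide":[-0.098,-0.09,-0.017],"rotation":[0,0,0]},{"fingers":0,"slide":[-0.098,-0.09,-0.017],"rotation":[0,0,0]},{"fingers":0,"slide":[-0.098,-0.09,-0.017],"rotation":[0,0,0]},{"fingers":0,"slide":[-0.098,-0.09,-0.017],"rotation":[0,0,0]},{"fingers":0,"slide":[-0.098,-0.09,-0.017],"rotation":[0,0,0]},{"fingers":0,"slide":[-0.098,-0.09,-0.017],"rotation":[0,0,0]},{"fingers":0,"slide":[0,0,0],"rotation":[0,0,0]}]'
python3 - <<'E'
from h import *
s=state();f,d=grab_frame('wrist');save('w1.png',np.clip(f*1.3,0,255).astype(np.uint8));np.savez('/tmp/w1',f=f,d=d,s=np.array(s,dtype=object))
c,W=w2c('wrist',s);P=cloud(c,W,d)
x,y,z=P[...,0],P[...,1],P[...,2]
# panel front face: heights 20..105, y near .25
m=(z>.02)&(z<.105)&(abs(y-.25)<.03)&(x>.42)&(x<.69)
p=P[m];print(len(p))
# face flat between ribs
q=p[abs(p[:,0]-.55)<.055]
if len(q)>50:
    for _ in range(5):
        A=np.c_[q[:,0],np.ones(len(q))];k,b=np.linalg.lstsq(A,q[:,1],rcond=None)[0];r=q[:,1]-A@[k,b];q=q[abs(r)<max(2*r.std(),.0015)]
    print('face y=%.4f*(x)+b at .55: %.4f std %.4f'%(k,k*.55+b,r.std()),len(q))
print('x range',p[:,0].min(),p[:,0].max())
for lo in np.arange(.42,.69,.01):
    j=p[abs(p[:,0]-lo-.005)<.005]
    if len(j): print(round(lo+.005,3),len(j),np.percentile(j[:,1],[5,50,95]).round(4))
to([.501,-.248,.1])
E
```

```text
time: 1.1
eef_pos: [0.4067, 0.1306, 0.2962]
tool_rot: [0.613, 3.078, -0.004]
ft_force: [0.3, 0.6, -0.0]
gripper_width: 0.003
grasp_force: 0.0
2362
face y=-0.0653*(x)+b at .55: 0.2760 std 0.0005 1360
x range 0.4716293557155268 0.6722129113963233
0.475 13 [0.2798 0.2799 0.28  ]
0.485 247 [0.271  0.2738 0.2798]
0.495 16 [0.2708 0.2713 0.2791]
0.505 113 [0.278  0.2789 0.2798]
0.515 146 [0.2774 0.2783 0.2792]
0.525 137 [0.2767 0.2776 0.2786]
0.535 139 [0.2761 0.2769 0.2779]
0.545 131 [0.2756 0.2762 0.2773]
0.555 133 [0.2749 0.2756 0.2766]
0.565 126 [0.2743 0.275  0.2759]
0.575 127 [0.2736 0.2743 0.2752]
0.585 123 [0.273  0.2737 0.2743]
0.595 125 [0.2724 0.273  0.2737]
0.605 115 [0.2719 0.2725 0.2732]
0.615 328 [0.2625 0.2667 0.2723]
0.625 1 [0.2632 0.2632 0.2632]
0.635 21 [0.2705 0.2715 0.2722]
0.645 99 [0.2696 0.2705 0.2713]
0.655 104 [0.269  0.2699 0.2708]
0.665 103 [0.2684 0.2694 0.2703]
0.675 15 [0.2684 0.2691 0.2699]
t 1.15 pos [0.4053 0.1334 0.2956] F [-1.01  0.37 -0.  ] w 0.002 ytool yaw 67.57 tilt [ 0.0005 -0.0004]
 slide [-0.7795 -1.0534  0.6526] dyaw about tool z deg None
```

View pics/w1.png

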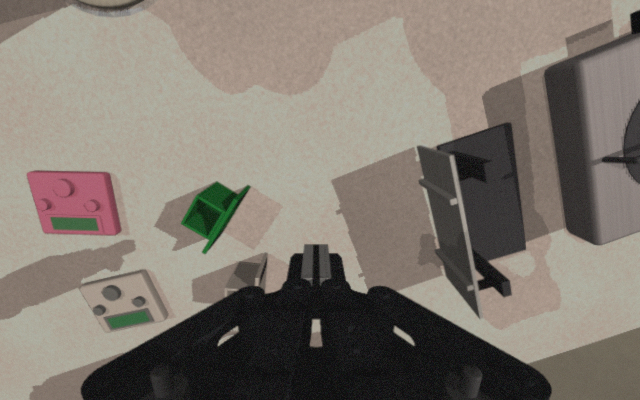

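The wrist picture shows the guard's front panel with its two ribs at right (440,190 and 455,260), the white timer at (120,300) and the green look-alike at (215,215). The white pocket is mostly behind the fingers at (245,275). Panel face: y = 0.276 − 0.0653(x − 0.55), so its +x heading is 86.3° and its centre x is about 0.55.

```bash
python3 -m crank '[{"fingers":0,"slide":[-0.071,-0.096,0.055],"rotation":[0,0,0]},{"fingers":0,"slide":[-0.071,-0.096,0.055],"rotation":[0,0,0]},{"fingers":0,"slide":[-0.071,-0.096,0.055],"rotation":[0,0,0]},{"fingers":0,"slide":[-0.071,-0.096,0.055],"rotation":[0,0,0]},{"fingers":0,"slide":[-0.071,-0.096,0.055],"rotation":[0,0,0]},{"fingers":0,"slide":[-0.071,-0.096,0.055],"rotation":[0,0,0]},{"fingers":0,"slide":[-0.071,-0.096,0.055],"rotation":[0,0,0]},{"fingers":0,"slide":[-0.071,-0.096,0.055],"rotation":[0,0,0]},{"fingers":0,"slide":[-0.071,-0.096,0.055],"rotation":[0,0,0]},{"fingers":0,"slide":[-0.071,-0.096,0.055],"rotation":[0,0,0]},{"fingers":0,"slide":[-0.071,-0.096,0.055],"rotation":[0,0,0]},{"fingers":0,"slide":[0,0,0],"rotation":[0,0,0]}]'
python3 - <<'E'
from h import *
D=np.load('/tmp/w1.npz',allow_pickle=True);c,W=w2c('wrist',D['s'].item());P=cloud(c,W,D['d']);z=P[...,2]
k=(z>.0245)&(z<.034)&(np.hypot(P[...,0]-.4975,P[...,1]+.2877)<.08)
n,l,st,ce=cv2.connectedComponentsWithStats(k.astype(np.uint8))
for i in range(1,n):
  if st[i,4]>15: print('w1 key',st[i,4],P[l==i].mean(0).round(4))
s=state();f,d=grab_frame('wrist');save('w2.png',np.clip(f*1.3,0,255).astype(np.uint8))
c,W=w2c('wrist',s);P=cloud(c,W,d);z=P[...,2]
k=(z>.0245)&(z<.034)&(np.hypot(P[...,0]-.4975,P[...,1]+.2877)<.08)
n,l,st,ce=cv2.connectedComponentsWithStats(k.astype(np.uint8))
for i in range(1,n):
  if st[i,4]>15: print('w2 key',st[i,4],ce[i],P[l==i].mean(0).round(4))
for a in([.501,-.248,.05],[.4899,-.3266,.05],[.468,-.2837,.05]): to(a)
E
```

```text
time: 2.15
eef_pos: [0.5015, -0.2479, 0.1091]
tool_rot: [-0.604, -3.078, -0.002]
ft_force: [-0.5, 0.8, -0.0]
gripper_width: -0.001
grasp_force: 0.0
w1 key 178 [ 0.4696 -0.2818  0.0281]
w1 key 77 [ 0.503  -0.2463  0.028 ]
w1 key 77 [ 0.4909 -0.3246  0.0279]
w2 key 883 [259.73725934 194.68289921] [ 0.4683 -0.2827  0.0276]
w2 key 350 [315.85714286 215.17428571] [ 0.5016 -0.2474  0.0274]
w2 key 321 [225.23987539 236.42056075] [ 0.4904 -0.3258  0.0276]
t 2.2 pos [ 0.5015 -0.2455  0.1106] F [-0.19  1.25  0.03] w 0.001 ytool yaw 67.84 tilt [-0.0043  0.0036]
 slide [-0.0026 -0.0089  0.202 ] dyaw about tool z deg None
t 2.2 pos [ 0.5015 -0.2455  0.1106] F [-0.19  1.25  0.03] w 0.001 ytool yaw 67.84 tilt [-0.0043  0.0036]
 slide [-0.0671 -0.2655  0.2012] dyaw about tool z deg None
t 2.2 pos [ 0.5015 -0.2455  0.1106] F [-0.19  1.25  0.03] w 0.001 ytool yaw 67.84 tilt [-0.0043  0.0036]
 slide [ 0.0544 -0.1606  0.2021] dyaw about tool z deg None
```

View pics/w2.png

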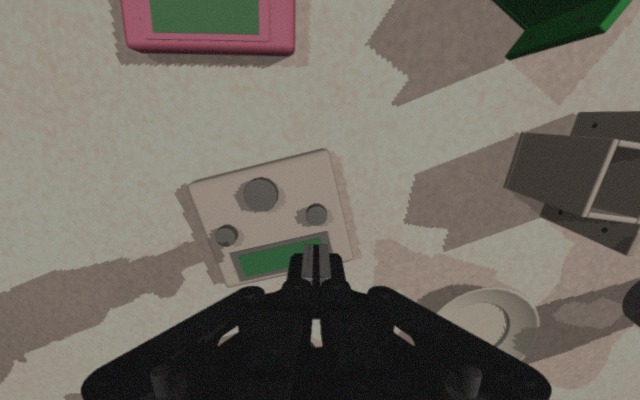

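The keys sit at wrist pixels (316,215) clear, (225,236) minute and (260,195) start, and they match the top-view positions. The fingers are above the clear key, so I'll lower.

```bash
python3 -m crank '[{"fingers":0,"slide":[0,-0.004,0.077],"rotation":[0,0,0]},{"fingers":0,"slide":[0,0,0.077],"rotation":[0,0,0]},{"fingers":0,"slide":[0,0,0.067],"rotation":[0,0,0]},{"fingers":0,"slide":[0,0,0],"rotation":[0,0,0]},{"fingers":0,"slide":[0,0,0],"rotation":[0,0,0]},{"fingers":0,"slide":[0,0,0],"rotation":[0,0,0]}]'
python3 -c "
from h import *
to([.5015,-.2475,.0325])"
```

```text
time: 2.7
eef_pos: [0.5029, -0.2459, 0.0491]
tool_rot: [0.598, 3.082, -0.001]
ft_force: [0.8, -0.4, 0.6]
gripper_width: 0.003
grasp_force: 0.0
t 2.7 pos [ 0.5029 -0.2459  0.0491] F [ 0.83 -0.35  0.62] w 0.003 ytool yaw 68.03 tilt [ 0.0016 -0.0011]
 slide [ 0.0025 -0.0067  0.0554] dyaw about tool z deg None
```

```bash
python3 -m crank '[{"fingers":0,"slide":[0.002,-0.005,0.015],"rotation":[0,0,0]},{"fingers":0,"slide":[0,0,0.015],"rotation":[0,0,0]},{"fingers":0,"slide":[0,0,0.01],"rotation":[0,0,0]},{"fingers":0,"slide":[0,0,0.008],"rotation":[0,0,0]},{"fingers":0,"slide":[0,0,0],"rotation":[0,0,0]},{"fingers":0,"slide":[0,0,0],"rotation":[0,0,0]}]'
python3 -c "
from h import *
to([.5015,-.2475,.0325])"
```

```text
time: 3.2
eef_pos: [0.5011, -0.2478, 0.0336]
tool_rot: [0.601, 3.083, -0.0]
ft_force: [0.0, 0.3, 2.6]
gripper_width: -0.003
grasp_force: 1.3
t 3.2 pos [ 0.5011 -0.2478  0.0336] F [0.01 0.34 2.65] w -0.003 ytool yaw 67.94 tilt [ 0.0005 -0.0003]
 slide [-0.0009  0.0015  0.0035] dyaw about tool z deg None
```

```bash
python3 -m crank '[{"fingers":0,"slide":[0,0,0.005],"rotation":[0,0,0]},{"fingers":0,"slide":[0,0,0.003],"rotation":[0,0,0]},{"fingers":0,"slide":[0,0,0],"rotation":[0,0,0]},{"fingers":0,"slide":[0,0,0],"rotation":[0,0,0]}]'
python3 -c "
from h import *
to([.490,-.326,.05])"
```

```text
time: 3.53
eef_pos: [0.5011, -0.2479, 0.0318]
tool_rot: [0.6, 3.083, -0.0]
ft_force: [-2.0, 1.5, 9.2]
gripper_width: -0.001
grasp_force: 4.6
t 3.53 pos [ 0.5011 -0.2479  0.0318] F [-2.03  1.52  9.23] w -0.001 ytool yaw 67.96 tilt [ 0.0003 -0.0004]
 slide [-0.0633 -0.2553 -0.0604] dyaw about tool z deg None
```

The clear key is on its stop (9 N). Next is the minute key.

```bash
python3 -m crank '[{"fingers":0,"slide":[0,0,-0.04],"rotation":[0,0,0]},{"fingers":0,"slide":[0,0,-0.035],"rotation":[0,0,0]},{"fingers":0,"slide":[-0.016,-0.065,0],"rotation":[0,0,0]},{"fingers":0,"slide":[-0.016,-0.064,0],"rotation":[0,0,0]},{"fingers":0,"slide":[-0.016,-0.064,0],"rotation":[0,0,0]},{"fingers":0,"slide":[-0.016,-0.064,0],"rotation":[0,0,0]},{"fingers":0,"slide":[0,0,0],"rotation":[0,0,0]},{"fingers":0,"slide":[0,0,0],"rotation":[0,0,0]},{"fingers":0,"slide":[0,0,0],"rotation":[0,0,0]},{"fingers":0,"slide":[0,0,0],"rotation":[0,0,0]}]'
python3 -c "
from h import *
to([.490,-.326,.0318])"
```

```text
time: 4.37
eef_pos: [0.4897, -0.3253, 0.0533]
tool_rot: [-0.599, -3.083, -0.001]
ft_force: [0.4, 0.4, 0.4]
gripper_width: -0.001
grasp_force: 0.0
t 4.37 pos [ 0.4897 -0.3253  0.0533] F [0.43 0.43 0.37] w -0.001 ytool yaw 68.0 tilt [-0.0004  0.0006]
 slide [-0.002  -0.0019  0.0717] dyaw about tool z deg None
```

```bash
python3 -m crank '[{"fingers":0,"slide":[-0.002,-0.002,0.025],"rotation":[0,0,0]},{"fingers":0,"slide":[0,0,0.02],"rotation":[0,0,0]},{"fingers":0,"slide":[0,0,0.012],"rotation":[0,0,0]},{"fingers":0,"slide":[0,0,0.01],"rotation":[0,0,0]},{"fingers":0,"slide":[0,0,0.005],"rotation":[0,0,0]},{"fingers":0,"slide":[0,0,0.001],"rotation":[0,0,0]},{"fingers":0,"slide":[0,0,0],"rotation":[0,0,0]},{"fingers":0,"slide":[0,0,0],"rotation":[0,0,0]}]'
python3 -c "
from h import *
to([.4683,-.2829,.05])"
```

```text
time: 5.03
eef_pos: [0.4897, -0.3262, 0.0319]
tool_rot: [-0.6, -3.082, -0.003]
ft_force: [-3.4, 4.7, 8.4]
gripper_width: -0.003
grasp_force: 4.3
t 5.03 pos [ 0.4897 -0.3262  0.0319] F [-3.43  4.74  8.37] w -0.003 ytool yaw 67.97 tilt [-0.0014  0.0019]
 slide [ 0.1204  0.1071 -0.0601] dyaw about tool z deg None
```

The minute key is down too. Next is the start key.

```bash
python3 -m crank '[{"fingers":0,"slide":[0,0,-0.04],"rotation":[0,0,0]},{"fingers":0,"slide":[0,0,-0.035],"rotation":[0,0,0]},{"fingers":0,"slide":[0.04,0.036,0],"rotation":[0,0,0]},{"fingers":0,"slide":[0.04,0.036,0],"rotation":[0,0,0]},{"fingers":0,"slide":[0.04,0.036,0],"rotation":[0,0,0]},{"fingers":0,"slide":[0,0,0],"rotation":[0,0,0]},{"fingers":0,"slide":[0,0,0],"rotation":[0,0,0]},{"fingers":0,"slide":[0,0,0],"rotation":[0,0,0]},{"fingers":0,"slide":[0,0,0],"rotation":[0,0,0]}]'
python3 -c "
from h import *
to([.4683,-.2829,.0318])"
```

```text
time: 5.78
eef_pos: [0.4694, -0.2847, 0.0545]
tool_rot: [0.601, 3.082, -0.002]
ft_force: [0.8, -0.6, 0.1]
gripper_width: 0.0
grasp_force: 0.0
t 5.78 pos [ 0.4694 -0.2847  0.0545] F [ 0.82 -0.6   0.1 ] w 0.0 ytool yaw 67.93 tilt [ 0.0012 -0.0013]
 slide [0.0059 0.0042 0.0757] dyaw about tool z deg None
```

```bash
python3 -m crank '[{"fingers":0,"slide":[0.003,0.002,0.025],"rotation":[0,0,0]},{"fingers":0,"slide":[0,0,0.022],"rotation":[0,0,0]},{"fingers":0,"slide":[0,0,0.012],"rotation":[0,0,0]},{"fingers":0,"slide":[0,0,0.01],"rotation":[0,0,0]},{"fingers":0,"slide":[0,0,0.005],"rotation":[0,0,0]},{"fingers":0,"slide":[0,0,0.002],"rotation":[0,0,0]},{"fingers":0,"slide":[0,0,0],"rotation":[0,0,0]},{"fingers":0,"slide":[0,0,0],"rotation":[0,0,0]}]'
python3 - <<'E'
from h import *
D=np.load('/tmp/w1.npz',allow_pickle=True)
to([.45,-.12,.22],151.5)
E
```

```text
time: 6.45
eef_pos: [0.4678, -0.2826, 0.0318]
tool_rot: [-0.6, -3.082, -0.001]
ft_force: [-4.3, 2.3, 11.9]
gripper_width: 0.001
grasp_force: 5.1
t 6.45 pos [ 0.4678 -0.2826  0.0318] F [-4.26  2.34 11.89] w 0.001 ytool yaw 67.97 tilt [-0.0016  0.0007]
 slide [ 0.2594  0.4801 -0.6268] dyaw about tool z deg -83.53
```

All three keys went down, in order. Raising and turning toward the pocket.

```bash
python3 -m crank '[{"fingers":0,"slide":[0,0,-0.06],"rotation":[0,0,0]},{"fingers":0,"slide":[0,0,-0.06],"rotation":[0,0,-0.077]},{"fingers":0,"slide":[0,0,-0.06],"rotation":[0,0,-0.077]},{"fingers":0,"slide":[0,0,-0.06],"rotation":[0,0,-0.077]},{"fingers":0,"slide":[0,0,-0.06],"rotation":[0,0,-0.077]},{"fingers":1,"slide":[0,0,-0.06],"rotation":[0,0,-0.077]},{"fingers":1,"slide":[0,0,-0.06],"rotation":[0,0,-0.077]},{"fingers":1,"slide":[0,0,-0.06],"rotation":[0,0,-0.077]},{"fingers":1,"slide":[0,0,-0.06],"rotation":[0,0,-0.077]},{"fingers":1,"slide":[0,0,-0.06],"rotation":[0,0,-0.077]},{"fingers":1,"slide":[0,0,-0.06],"rotation":[0,0,-0.077]},{"fingers":1,"slide":[0,0,-0.06],"rotation":[0,0,-0.077]}]'
python3 -c "
from h import *
to([.579,.026,.25],151.5)"
```

```text
time: 7.45
eef_pos: [0.5094, -0.2283, 0.2441]
tool_rot: [1.256, -2.806, 0.061]
ft_force: [1.1, -0.4, -0.9]
gripper_width: 0.975
grasp_force: 0.0
t 7.45 pos [ 0.5094 -0.2283  0.2441] F [ 1.08 -0.45 -0.95] w 0.975 ytool yaw 138.25 tilt [-0.0443 -0.0635]
 slide [-0.7828  0.3912 -0.0838] dyaw about tool z deg -13.25
```

```bash
python3 -m crank '[{"fingers":1,"slide":[0,0,0],"rotation":[0,0,0]},{"fingers":1,"slide":[0,0,0],"rotation":[0,0,0]},{"fingers":1,"slide":[0,0,0],"rotation":[0,0,0]}]'
python3 -c "
from h import *
to([.579,.026,.25],151.5);print(state()['joint_positions'].round(3))
R=cv2.Rodrigues(np.array(state()['tool_rot'],float))[0];print(R.round(4))"
```

```text
time: 7.7
eef_pos: [0.5088, -0.2275, 0.2423]
tool_rot: [1.256, -2.806, 0.057]
ft_force: [0.7, 0.1, -0.0]
gripper_width: 1.001
grasp_force: 0.0
t 7.7 pos [ 0.5088 -0.2275  0.2423] F [ 0.66  0.05 -0.02] w 1.001 ytool yaw 138.24 tilt [-0.0453 -0.0612]
 slide [-0.7818  0.3882 -0.088 ] dyaw about tool z deg -13.26
[-0.596  0.125  1.63  -0.077  1.391 -2.994]
[[-0.6645 -0.7459 -0.0453]
 [-0.7434  0.666  -0.0612]
 [ 0.0758 -0.007  -0.9971]]
```

Joint 6 hit its limit while turning over the timer. I'll move toward the pocket first, then correct the orientation.

```bash
cat >> h.py <<'E'
def rot(yaw,s=None):
    """tool-frame rotation (shares of 90 deg) to make tool z straight down, tool y at heading yaw"""
    s=s or state();R=cv2.Rodrigues(np.array(s['tool_rot'],float))[0];a=np.radians(yaw)
    y=np.array([np.cos(a),np.sin(a),0]);z=np.array([0,0,-1.]);G=np.c_[np.cross(y,z),y,z]
    print(' rotation',np.round(cv2.Rodrigues(R.T@G)[0].ravel()/(np.pi/2),4))
E
python3 -m crank '[{"fingers":1,"slide":[-0.112,0.055,-0.0126],"rotation":[0,0,0]},{"fingers":1,"slide":[-0.112,0.055,-0.0126],"rotation":[0,0,0]},{"fingers":1,"slide":[-0.112,0.055,-0.0126],"rotation":[0,0,0]},{"fingers":1,"slide":[-0.112,0.055,-0.0126],"rotation":[0,0,0]},{"fingers":1,"slide":[-0.112,0.055,-0.0126],"rotation":[0,0,0]},{"fingers":1,"slide":[-0.112,0.055,-0.0126],"rotation":[0,0,0]},{"fingers":1,"slide":[-0.112,0.055,-0.0126],"rotation":[0,0,0]},{"fingers":1,"slide":[0,0,0],"rotation":[0,0,0]}]'
python3 -c "
from h import *
to([.579,.026,.25],151.5);rot(151.5);print(state()['joint_positions'].round(3))"
```

```text
time: 8.37
eef_pos: [0.5807, 0.0302, 0.2496]
tool_rot: [1.262, -2.805, 0.054]
ft_force: [0.0, 0.3, -0.7]
gripper_width: 1.001
grasp_force: 0.0
t 8.37 pos [0.5807 0.0302 0.2496] F [ 0.04  0.26 -0.72] w 1.001 ytool yaw 138.44 tilt [-0.0452 -0.0588]
 slide [ 0.0144 -0.0052 -0.0004] dyaw about tool z deg -13.06
 rotation [ 0.002  -0.0473 -0.1452]
[-0.122  0.206  1.524 -0.064  1.45  -2.529]
```

```bash
python3 -m crank '[{"fingers":1,"slide":[0,0,0],"rotation":[0.001,-0.0237,-0.0726]},{"fingers":1,"slide":[0,0,0],"rotation":[0.001,-0.0237,-0.0726]},{"fingers":1,"slide":[0,0,0],"rotation":[0,0,0]},{"fingers":1,"slide":[0,0,0],"rotation":[0,0,0]},{"fingers":1,"slide":[0,0,0],"rotation":[0,0,0]}]'
python3 - <<'E'
from h import *
s=state();f,d=grab_frame('wrist');save('w3.png',np.clip(f*1.3,0,255).astype(np.uint8))
c,W=w2c('wrist',s);P=cloud(c,W,d);x,y,z=np.moveaxis(P,-1,0)
near=np.hypot(x-.54,y+.047)<.075
m=(near&(z>.072)&(z<.088)&(d>0)).astype(np.uint8)
n,l,st,ce=cv2.connectedComponentsWithStats(m);i=1+st[1:,4].argmax();print(st[i])
p=P[l==i];print('z',np.median(p[:,2]));print('full rect',cv2.minAreaRect(p[:,:2].astype(np.float32)*1000))
# outline of T shape
a=np.radians(61.5);
for it in range(3):
    e=np.array([np.cos(a),np.sin(a)]);n_=np.array([-e[1],e[0]])
    q=p[:,:2]@e; w=p[:,:2]@n_
    pl=q>q.max()-.0055       # plate rim
    k=np.polyfit(w[pl],q[pl],1)[0]; a+=-np.arctan(k)*-1*-1; print('heading',np.degrees(a).round(2))
e=np.array([np.cos(a),np.sin(a)]);n_=np.array([-e[1],e[0]]);q=p[:,:2]@e;w=p[:,:2]@n_
print('depth ext',np.percentile(q,[0.5,99.5]),'plate w ext',w[q>q.max()-.006].min(),w[q>q.max()-.006].max())
bx=(q<q.max()-.010);print('box w ext',np.percentile(w[bx],[.5,99.5]))
q0=np.percentile(q,99.5)-.028;w0=np.percentile(w[bx],[.5,99.5]).mean();C=e*q0+n_*w0
print('centre',C.round(4),'from front',(e*(np.percentile(q,.5)+.022)+n_*w0).round(4))
to([C[0],C[1],.1],np.degrees(a)+90);rot(np.degrees(a)+90);print(s['joint_positions'].round(3))
E
```

```text
time: 8.78
eef_pos: [0.5801, 0.0247, 0.2502]
tool_rot: [1.594, -2.705, 0.004]
ft_force: [-0.4, 0.7, 0.6]
gripper_width: 1.002
grasp_force: 0.0
[ 270   86   90   50 1243]
z 0.07842330879688963
full rect ((541.4920654296875, -49.54220962524414), (49.12242889404297, 95.73336029052734), 61.14082336425781)
heading 61.57
heading 61.56
heading 61.56
depth ext [0.18975965 0.23904201] plate w ext -0.5477629212789418 -0.4520392603053443
box w ext [-0.52420379 -0.47409659]
centre [ 0.5394 -0.0521] from front [ 0.5398 -0.0515]
t 8.83 pos [0.5803 0.025  0.2503] F [ 0.47  0.15 -0.26] w 1.001 ytool yaw 151.1 tilt [ 0.0001 -0.0033]
 slide [ 0.2895 -0.0041  0.502 ] dyaw about tool z deg -0.46
 rotation [-0.0011 -0.0018 -0.0051]
[-0.164  0.166  1.567 -0.003  1.409 -2.799]
```

View pics/w3.png

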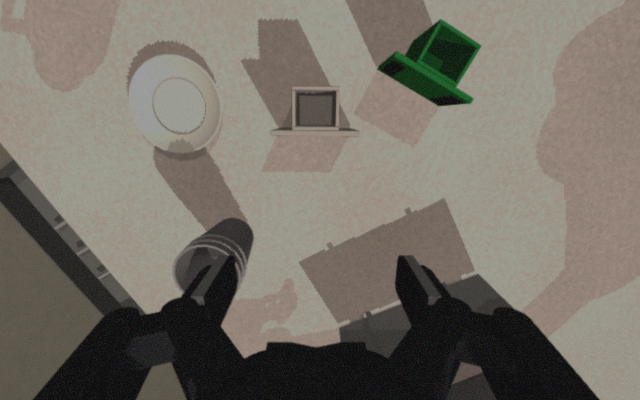

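The picture shows the pocket at (315,108) with its back plate toward the bottom (270–360, 132), at heading 61.4° and centre (0.5396, −0.0518). Joint 6 would be within 0.04 rad of its limit at the pocket, so I'll take the half-turned equivalent grasp.

```bash
python3 -m crank '[{"fingers":1,"slide":[0,0,0],"rotation":[0,0,0.079]},{"fingers":1,"slide":[0,0,0],"rotation":[0,0,0.079]},{"fingers":1,"slide":[0,0,0],"rotation":[0,0,0.079]},{"fingers":1,"slide":[0,0,0],"rotation":[0,0,0.079]},{"fingers":1,"slide":[0,0,0],"rotation":[0,0,0.079]},{"fingers":1,"slide":[0,0,0],"rotation":[0,0,0.079]},{"fingers":1,"slide":[0,0,0],"rotation":[0,0,0.079]},{"fingers":1,"slide":[0,0,0],"rotation":[0,0,0.079]},{"fingers":1,"slide":[0,0,0],"rotation":[0,0,0.079]},{"fingers":1,"slide":[0,0,0],"rotation":[0,0,0.079]},{"fingers":1,"slide":[0,0,0],"rotation":[0,0,0.079]},{"fingers":1,"slide":[0,0,0],"rotation":[0,0,0.079]}]' >/dev/null
python3 -m crank '[{"fingers":1,"slide":[0,0,0],"rotation":[0,0,0.079]},{"fingers":1,"slide":[0,0,0],"rotation":[0,0,0.079]},{"fingers":1,"slide":[0,0,0],"rotation":[0,0,0.079]},{"fingers":1,"slide":[0,0,0],"rotation":[0,0,0.079]},{"fingers":1,"slide":[0,0,0],"rotation":[0,0,0.079]},{"fingers":1,"slide":[0,0,0],"rotation":[0,0,0.079]},{"fingers":1,"slide":[0,0,0],"rotation":[0,0,0.079]},{"fingers":1,"slide":[0,0,0],"rotation":[0,0,0.079]},{"fingers":1,"slide":[0,0,0],"rotation":[0,0,0.079]},{"fingers":1,"slide":[0,0,0],"rotation":[0,0,0.079]},{"fingers":1,"slide":[0,0,0],"rotation":[0,0,0.079]},{"fingers":1,"slide":[0,0,0],"rotation":[0,0,0.079]}]' >/dev/null
python3 -m crank '[{"fingers":1,"slide":[0,0,0],"rotation":[0,0,0.076]},{"fingers":1,"slide":[0,0,0],"rotation":[0,0,0.02]},{"fingers":1,"slide":[0,0,0],"rotation":[0,0,0]},{"fingers":1,"slide":[0,0,0],"rotation":[0,0,0]},{"fingers":1,"slide":[0,0,0],"rotation":[0,0,0]}]'
python3 -c "
from h import *
to([.5396,-.0518,.16],-28.7);rot(-28.7);print(state()['joint_positions'].round(3))"
```

```text
time: 11.25
eef_pos: [0.5805, 0.0257, 0.2507]
tool_rot: [2.69, 1.617, -0.001]
ft_force: [-0.5, 0.7, 0.7]
gripper_width: 0.995
grasp_force: 0.0
t 11.25 pos [0.5805 0.0257 0.2507] F [-0.47  0.72  0.69] w 0.995 ytool yaw -27.96 tilt [ 0.0009 -0.003 ]
 slide [-0.2914 -0.      0.3029] dyaw about tool z deg 0.74
 rotation [0.0014 0.0014 0.0083]
[-0.162  0.166  1.566 -0.003  1.408  0.326]
```

```bash
python3 -m crank '[{"fingers":1,"slide":[-0.073,0,0.076],"rotation":[0.0014,0.0014,0.0083]},{"fingers":1,"slide":[-0.073,0,0.076],"rotation":[0,0,0]},{"fingers":1,"slide":[-0.073,0,0.076],"rotation":[0,0,0]},{"fingers":1,"slide":[-0.073,0,0.076],"rotation":[0,0,0]},{"fingers":1,"slide":[0,0,0],"rotation":[0,0,0]},{"fingers":1,"slide":[0,0,0],"rotation":[0,0,0]},{"fingers":1,"slide":[0,0,0],"rotation":[0,0,0]},{"fingers":1,"slide":[0,0,0],"rotation":[0,0,0]}]'
python3 -c "
from h import *
to([.5396,-.0518,.036],-28.7);rot(-28.7);print(state()['joint_positions'].round(3))"
```

```text
time: 11.92
eef_pos: [0.5402, -0.0509, 0.1614]
tool_rot: [2.7, 1.601, 0.004]
ft_force: [1.1, 0.2, 0.1]
gripper_width: 1.0
grasp_force: 0.0
t 11.92 pos [ 0.5402 -0.0509  0.1614] F [1.06 0.18 0.13] w 1.0 ytool yaw -28.67 tilt [ 0.0035 -0.0007]
 slide [-0.0039 -0.0018  0.4179] dyaw about tool z deg 0.03
 rotation [ 0.0022 -0.0007  0.0003]
[-0.317  0.146  1.771  0.     1.221  0.183]
```

```bash
python3 -m crank '[{"fingers":1,"slide":[-0.002,-0.001,0.08],"rotation":[0,0,0]},{"fingers":1,"slide":[0,0,0.08],"rotation":[0,0,0]},{"fingers":1,"slide":[0,0,0.08],"rotation":[0,0,0]},{"fingers":1,"slide":[0,0,0.08],"rotation":[0,0,0]},{"fingers":1,"slide":[0,0,0.06],"rotation":[0,0,0]},{"fingers":1,"slide":[0,0,0.037],"rotation":[0,0,0]},{"fingers":1,"slide":[0,0,0],"rotation":[0,0,0]},{"fingers":1,"slide":[0,0,0],"rotation":[0,0,0]},{"fingers":1,"slide":[0,0,0],"rotation":[0,0,0]}]' 60
python3 -c "
from h import *
to([.5396,-.0518,.036],-28.7)"
```

```text
time: 12.67
eef_pos: [0.5398, -0.0519, 0.0363]
tool_rot: [2.7, 1.6, 0.004]
ft_force: [-0.0, 0.2, 0.3]
gripper_width: 0.999
grasp_force: 0.0
t 12.67 pos [ 0.5398 -0.0519  0.0363] F [-0.03  0.2   0.34] w 0.999 ytool yaw -28.69 tilt [ 0.0034 -0.001 ]
 slide [-0.0002 -0.0007  0.001 ] dyaw about tool z deg 0.01
```

```bash
python3 -m crank '[{"fingers":0,"slide":[0,0,0],"rotation":[0,0,0]},{"fingers":0,"slide":[0,0,0],"rotation":[0,0,0]},{"fingers":0,"slide":[0,0,0],"rotation":[0,0,0]},{"fingers":0,"slide":[0,0,0],"rotation":[0,0,0]},{"fingers":0,"slide":[0,0,0],"rotation":[0,0,0]},{"fingers":0,"slide":[0,0,0],"rotation":[0,0,0]},{"fingers":0,"slide":[0,0,0],"rotation":[0,0,0]},{"fingers":0,"slide":[0,0,0],"rotation":[0,0,0]}]' 60
python3 -c "
from h import *
to([.5396,-.0518,.066],-28.7)"
```

```text
time: 13.33
eef_pos: [0.539, -0.0519, 0.0357]
tool_rot: [2.702, 1.6, 0.002]
ft_force: [-2.2, 0.1, 6.9]
gripper_width: 0.577
grasp_force: 55.1
t 13.33 pos [ 0.539  -0.0519  0.0357] F [-2.21  0.12  6.92] w 0.577 ytool yaw -28.73 tilt [ 0.0018 -0.0004]
 slide [ 0.0013  0.0019 -0.101 ] dyaw about tool z deg -0.03
```

```bash
python3 -m crank '[{"fingers":0,"slide":[0,0,-0.05],"rotation":[0,0,0]},{"fingers":0,"slide":[0,0,-0.05],"rotation":[0,0,0]},{"fingers":0,"slide":[0,0,-0.02],"rotation":[0,0,-0.0555]},{"fingers":0,"slide":[0,0,0],"rotation":[0,0,-0.0555]},{"fingers":0,"slide":[0,0,0],"rotation":[0,0,-0.0555]},{"fingers":0,"slide":[0,0,0],"rotation":[0,0,-0.0555]},{"fingers":0,"slide":[0,0,0],"rotation":[0,0,-0.0555]},{"fingers":0,"slide":[0,0,0],"rotation":[0,0,0]},{"fingers":0,"slide":[0,0,0],"rotation":[0,0,0]}]' 60
python3 -c "
from h import *
to([.547,.213,.067],-3.74);rot(-3.74)"
```

```text
time: 14.08
eef_pos: [0.5378, -0.0516, 0.0702]
tool_rot: [-2.295, -2.145, 0.0]
ft_force: [0.4, 0.4, -1.6]
gripper_width: 0.576
grasp_force: 54.5
t 14.08 pos [ 0.5378 -0.0516  0.0702] F [ 0.43  0.41 -1.65] w 0.576 ytool yaw -3.89 tilt [-0.0003  0.0002]
 slide [ 0.882  -0.0293  0.0109] dyaw about tool z deg -0.15
 rotation [-0.0002 -0.0001 -0.0016]
```

```bash
python3 -m crank '[{"fingers":0,"slide":[0.05,-0.004,0],"rotation":[0,0,-0.0016]},{"fingers":0,"slide":[0.1,-0.004,0],"rotation":[0,0,0]},{"fingers":0,"slide":[0.12,-0.004,0],"rotation":[0,0,0]},{"fingers":0,"slide":[0.12,-0.004,0],"rotation":[0,0,0]},{"fingers":0,"slide":[0.12,-0.004,0],"rotation":[0,0,0]},{"fingers":0,"slide":[0.12,-0.004,0],"rotation":[0,0,0]},{"fingers":0,"slide":[0.12,-0.004,0],"rotation":[0,0,0]},{"fingers":0,"slide":[0.08,-0.001,0],"rotation":[0,0,0]},{"fingers":0,"slide":[0.05,0,0],"rotation":[0,0,0]},{"fingers":0,"slide":[0,0,0],"rotation":[0,0,0]},{"fingers":0,"slide":[0,0,0],"rotation":[0,0,0]},{"fingers":0,"slide":[0,0,0],"rotation":[0,0,0]}]' 60
python3 - <<'E'
from h import *
to([.5473,.248,.066],-3.74);rot(-3.74)
for n in('top','scene','wrist'):
    s=state();f,d=grab_frame(n);np.savez('/tmp/'+n+'2',f=f,d=d,s=np.array(s,dtype=object));save(n+'2.png',np.clip(f*1.4,0,255).astype(np.uint8))
t=np.load('/tmp/top2.npz')['f'][120:250,150:280];w=np.load('/tmp/wrist2.npz')['f'];sc=np.load('/tmp/scene2.npz')['f'][160:310,370:520]
img=np.hstack([cv2.resize(sc,(300,300)),cv2.resize(w,(480,300))]);save('m2.png',np.clip(img*1.4,0,255).astype(np.uint8))
E
```

```text
time: 15.08
eef_pos: [0.5459, 0.2117, 0.0703]
tool_rot: [2.291, 2.149, -0.001]
ft_force: [0.1, -0.6, -1.5]
gripper_width: 0.573
grasp_force: 54.5
t 15.08 pos [0.5459 0.2117 0.0703] F [ 0.08 -0.59 -1.5 ] w 0.573 ytool yaw -3.67 tilt [-0.0003 -0.0005]
 slide [ 0.121  -0.0031  0.0141] dyaw about tool z deg 0.07
 rotation [-0.0002  0.0003  0.0007]
```

View pics/m2.png

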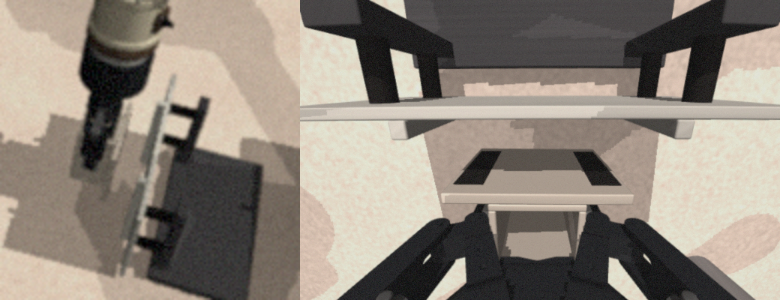

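The wrist view shows the pocket's plate, top edge at row ~198, with its back face toward the panel, top edge at row ~112. The rib ends are at columns 400 and 683, with the plate between them.

Run:
```python
from h import *
D=np.load('/tmp/wrist2.npz',allow_pickle=True);s=D['s'].item();c,W=w2c('wrist',s);d=D['d'];P=cloud(c,W,d);x,y,z=np.moveaxis(P,-1,0)
ok=d>0
a=np.radians(86.26);e=np.array([np.cos(a),np.sin(a)]);n=np.array([-e[1],e[0]])  # pocket/guard x,y
O=np.array([.5505,.276]);q=(P[...,:2]-O)@e;w=(P[...,:2]-O)@n
# back face of plate
m=ok&(abs(w)<.06)&(q>-.05)&(q<-.01)&(z>.035)&(z<.104)
p=np.c_[q[m],w[m],z[m]]
for _ in range(4):
    A=np.c_[p[:,1:],np.ones(len(p))];k=np.linalg.lstsq(A,p[:,0],rcond=None)[0];r=p[:,0]-A@k;p=p[abs(r)<max(2.5*r.std(),.001)]
print('back face: dq/dw %.4f dq/dz %.4f q at z.07 %.4f'%(k[0],k[1],k[2]+.07*k[1]),len(p),r.std(),'w ext',p[:,1].min(),p[:,1].max(),'z',p[:,2].min(),p[:,2].max())
m=ok&(abs(w)<.06)&(q>-.06)&(q<-.01)&(z>.10)&(z<.125);print('plate top z',np.median(z[m]),'w ext',w[m].min(),w[m].max())
# panel top
m=ok&(abs(w)<.11)&(q>-.005)&(q<.02)&(z>.11)&(z<.12);pp=np.c_[q[m],w[m]]
b=[];
for t in np.arange(-.1,.1,.01):
    j=pp[abs(pp[:,1]-t)<.005]
    if len(j)>3: b.append((t,np.percentile(j[:,0],3)))
b=np.array(b);print('panel front top edge fit',np.polyfit(b[:,0],b[:,1],1))
m=ok&(q>-.016)&(q<-.004)&(z>.03)&(z<.12);u=w[m];print('ribs',np.percentile(u[u<0],[1,50,99]) if (u<0).any() else '',np.percentile(u[u>0],[1,50,99]) if (u>0).any() else '')
to([.5473,.248,.066],-3.74)
```

```text
back face: dq/dw 0.0066 dq/dz 0.0014 q at z.07 -0.0361 9403 0.00035754368615322234 w ext -0.04871447109387658 0.04746172460459394 z 0.03501706333342894 0.10399867169220676
plate top z 0.11310876213192683 w ext -0.05941697612724245 0.058892641412583366
panel front top edge fit [-0.00095275 -0.00033967]
ribs [-0.06939854 -0.06237787 -0.06129119] [0.05715    0.05806071 0.06503807]
t 15.23 pos [0.5462 0.2113 0.0705] F [ 0.6   0.3  -1.55] w 0.579 ytool yaw -3.71 tilt [ 0.0001 -0.0002]
 slide [ 0.1222 -0.0042  0.0148] dyaw about tool z deg 0.03
```

```bash
python3 -m crank '[{"fingers":0,"slide":[0.025,0.004,0.01],"rotation":[0,0,-0.0048]},{"fingers":0,"slide":[0.025,0,0],"rotation":[0,0,0]},{"fingers":0,"slide":[0.025,0,0],"rotation":[0,0,0]},{"fingers":0,"slide":[0.02,0,0],"rotation":[0,0,0]},{"fingers":0,"slide":[0.015,0,0],"rotation":[0,0,0]},{"fingers":0,"slide":[0.01,0,0],"rotation":[0,0,0]},{"fingers":0,"slide":[0.005,0,0],"rotation":[0,0,0]},{"fingers":0,"slide":[0,0,0],"rotation":[0,0,0]},{"fingers":0,"slide":[0,0,0],"rotation":[0,0,0]},{"fingers":0,"slide":[0,0,0],"rotation":[0,0,0]}]' 60
python3 -c "
from h import *
to([.5473,.248,.067],-3.5);print(state()['torque'].round(2))"
```

```text
time: 16.07
eef_pos: [0.5493, 0.2493, 0.0675]
tool_rot: [2.282, 2.159, -0.001]
ft_force: [-1.5, -3.3, -0.4]
gripper_width: 0.578
grasp_force: 54.5
t 16.07 pos [0.5493 0.2493 0.0675] F [-1.48 -3.26 -0.42] w 0.578 ytool yaw -3.18 tilt [-0.0002 -0.0004]
 slide [-0.0048 -0.0065  0.0018] dyaw about tool z deg 0.32
[-0.33  0.27  0.13]
```

```bash
python3 -m crank '[{"fingers":0,"slide":[0.005,0,0],"rotation":[0,0,0]},{"fingers":0,"slide":[0.005,0,0],"rotation":[0,0,0]},{"fingers":0,"slide":[0.004,0,0],"rotation":[0,0,0]},{"fingers":0,"slide":[0,0,0],"rotation":[0,0,0]},{"fingers":0,"slide":[0,0,0],"rotation":[0,0,0]},{"fingers":0,"slide":[0,0,0],"rotation":[0,0,0]}]' 60
python3 -c "
from h import *
to([.5473,.248,.067],-3.5);print(state()['torque'].round(2))"
python3 -m crank '[{"fingers":0,"slide":[0,0,0],"rotation":[0,0,0]},{"fingers":0,"slide":[0,0,0],"rotation":[0,0,0]}]' 60
```

```text
time: 16.57
eef_pos: [0.5496, 0.2527, 0.0675]
tool_rot: [2.281, 2.159, -0.003]
ft_force: [-1.5, -6.8, 0.6]
gripper_width: 0.577
grasp_force: 54.5
t 16.57 pos [0.5496 0.2527 0.0675] F [-1.54 -6.83  0.57] w 0.577 ytool yaw -3.15 tilt [-0.0005 -0.0022]
 slide [-0.0162 -0.0066  0.0018] dyaw about tool z deg 0.35
[-0.92  0.35  0.34]
time: 16.73
eef_pos: [0.5496, 0.2527, 0.0676]
tool_rot: [2.281, 2.159, -0.003]
ft_force: [-1.2, -8.2, 2.6]
gripper_width: 0.581
grasp_force: 54.5
```

```bash
python3 -m crank '[{"fingers":0,"slide":[0.003,0,0],"rotation":[0,0,0]},{"fingers":0,"slide":[0.003,0,0],"rotation":[0,0,0]},{"fingers":0,"slide":[0,0,0],"rotation":[0,0,0]},{"fingers":0,"slide":[0,0,0],"rotation":[0,0,0]},{"fingers":0,"slide":[0,0,0],"rotation":[0,0,0]},{"fingers":0,"slide":[0,0,0],"rotation":[0,0,0]}]' 60
python3 - <<'E'
from h import *
F=[]
for i in range(6):
    s=state();f,d=grab_frame('wrist');F.append(s['ft_force'])
F=np.array(F);print(F.round(2),F.mean(0).round(2),s['torque'].round(2));to([.5473,.248,.067],-3.74)
c,W=w2c('wrist',s);P=cloud(c,W,d);z=P[...,2];ok=d>0
a=np.radians(86.26);e=np.array([np.cos(a),np.sin(a)]);n=np.array([-e[1],e[0]])
q=(P[...,:2]-[.5505,.276])@e;w=(P[...,:2]-[.5505,.276])@n
def edge(m,pc):
    b=[(t,np.percentile(q[m&(abs(w-t)<.004)],pc)) for t in np.arange(-.11,.111,.008) if (m&(abs(w-t)<.004)).sum()>4];b=np.array(b);return np.polyfit(b[:,0],b[:,1],1),len(b)
m=ok&(z>.105)&(z<.122)
print('panel (outside ribs) front',edge(m&(abs(w)>.075)&(abs(w)<.115)&(q>-.004)&(q<.03),5))
mp=m&(abs(w)<.046)&(q>-.012)&(q<.03);print('combined top z',np.median(z[mp]))
for t in(-.04,-.03,.03,.04):
    j=m&(abs(w-t)<.004)&(q>-.03)&(q<.03);print(t,np.percentile(q[j],[2,25,50,75,98]).round(4))
j=m&(q>-.02)&(q<-.0)&(z>.1);print('w of plate ',np.percentile(w[j],[1,99]))
save('w4.png',np.clip(f*1.4,0,255).astype(np.uint8))
E
```

```text
time: 17.23
eef_pos: [0.5497, 0.254, 0.0675]
tool_rot: [2.28, 2.159, -0.004]
ft_force: [-1.6, -9.6, 1.7]
gripper_width: 0.577
grasp_force: 54.6
[[ -1.56  -9.58   1.75]
 [ -2.15  -9.55   2.42]
 [ -2.06 -10.02   2.41]
 [ -3.16  -9.57   2.15]
 [ -1.78 -10.05   1.71]
 [ -1.93 -10.01   2.46]] [-2.11 -9.79  2.15] [-1.12  0.29  0.39]
t 17.53 pos [0.5496 0.254  0.0675] F [-2.34 -9.81  2.11] w 0.58 ytool yaw -3.15 tilt [-0.0008 -0.003 ]
 slide [-0.0205 -0.0066  0.0018] dyaw about tool z deg 0.59
panel (outside ribs) front (array([-0.00518408,  0.00753032]), 10)
combined top z 0.11115181306358521
-0.04 [-0.0271 -0.0168 -0.009   0.01    0.0131]
-0.03 [-0.01   -0.0092  0.0034  0.0112  0.0131]
0.03 [-0.0108 -0.0099  0.0031  0.0109  0.0128]
0.04 [-0.0283 -0.0195 -0.0147  0.0083  0.0127]
w of plate  [-0.06297263  0.06056647]
```

View pics/w4.png

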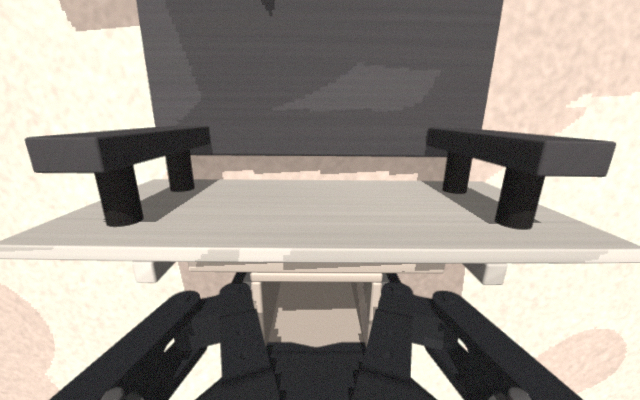

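The picture shows the plate (columns 190–443, row 268) lying along the panel's front edge (row ~255), between the ribs at columns 147 and 490. The push is about 9.9 N, so I'll hold it steady.

```bash
python3 -m crank '[{"fingers":0,"slide":[0,0,0],"rotation":[0,0,0]},{"fingers":0,"slide":[0,0,0],"rotation":[0,0,0]},{"fingers":0,"slide":[0,0,0],"rotation":[0,0,0]},{"fingers":0,"slide":[0,0,0],"rotation":[0,0,0]},{"fingers":0,"slide":[0,0,0],"rotation":[0,0,0]},{"fingers":0,"slide":[0,0,0],"rotation":[0,0,0]},{"fingers":0,"slide":[0,0,0],"rotation":[0,0,0]},{"fingers":0,"slide":[0,0,0],"rotation":[0,0,0]},{"fingers":0,"slide":[0,0,0],"rotation":[0,0,0]},{"fingers":0,"slide":[0,0,0],"rotation":[0,0,0]},{"fingers":0,"slide":[0,0,0],"rotation":[0,0,0]},{"fingers":0,"slide":[0,0,0],"rotation":[0,0,0]}]' 60
python3 -m crank '[{"fingers":0,"slide":[0,0,0],"rotation":[0,0,0]},{"fingers":0,"slide":[0,0,0],"rotation":[0,0,0]},{"fingers":0,"slide":[0,0,0],"rotation":[0,0,0]},{"fingers":0,"slide":[0,0,0],"rotation":[0,0,0]},{"fingers":0,"slide":[0,0,0],"rotation":[0,0,0]},{"fingers":0,"slide":[0,0,0],"rotation":[0,0,0]},{"fingers":0,"slide":[0,0,0],"rotation":[0,0,0]},{"fingers":0,"slide":[0,0,0],"rotation":[0,0,0]},{"fingers":0,"slide":[0,0,0],"rotation":[0,0,0]},{"fingers":0,"slide":[0,0,0],"rotation":[0,0,0]},{"fingers":0,"slide":[0,0,0],"rotation":[0,0,0]},{"fingers":0,"slide":[0,0,0],"rotation":[0,0,0]}]' 60
python3 -m crank '[{"fingers":0,"slide":[0,0,0],"rotation":[0,0,0]},{"fingers":0,"slide":[0,0,0],"rotation":[0,0,0]},{"fingers":0,"slide":[0,0,0],"rotation":[0,0,0]},{"fingers":0,"slide":[0,0,0],"rotation":[0,0,0]},{"fingers":0,"slide":[0,0,0],"rotation":[0,0,0]},{"fingers":0,"slide":[0,0,0],"rotation":[0,0,0]},{"fingers":0,"slide":[0,0,0],"rotation":[0,0,0]},{"fingers":0,"slide":[0,0,0],"rotation":[0,0,0]},{"fingers":0,"slide":[0,0,0],"rotation":[0,0,0]},{"fingers":0,"slide":[0,0,0],"rotation":[0,0,0]},{"fingers":0,"slide":[0,0,0],"rotation":[0,0,0]},{"fingers":0,"slide":[0,0,0],"rotation":[0,0,0]}]' 60
python3 -m crank '[{"fingers":0,"slide":[0,0,0],"rotation":[0,0,0]},{"fingers":0,"slide":[0,0,0],"rotation":[0,0,0]},{"fingers":0,"slide":[0,0,0],"rotation":[0,0,0]},{"fingers":0,"slide":[0,0,0],"rotation":[0,0,0]},{"fingers":0,"slide":[0,0,0],"rotation":[0,0,0]},{"fingers":0,"slide":[0,0,0],"rotation":[0,0,0]},{"fingers":0,"slide":[0,0,0],"rotation":[0,0,0]},{"fingers":0,"slide":[0,0,0],"rotation":[0,0,0]},{"fingers":0,"slide":[0,0,0],"rotation":[0,0,0]},{"fingers":0,"slide":[0,0,0],"rotation":[0,0,0]},{"fingers":0,"slide":[0,0,0],"rotation":[0,0,0]},{"fingers":0,"slide":[0,0,0],"rotation":[0,0,0]}]' 60
```

```text
time: 18.53
eef_pos: [0.5496, 0.254, 0.0675]
tool_rot: [2.28, 2.158, -0.004]
ft_force: [-1.8, -9.9, 1.8]
gripper_width: 0.574
grasp_force: 54.6
time: 19.53
eef_pos: [0.5496, 0.254, 0.0675]
tool_rot: [2.28, 2.158, -0.004]
ft_force: [-2.2, -9.4, 1.8]
gripper_width: 0.581
grasp_force: 54.6
time: 20.53
eef_pos: [0.5496, 0.254, 0.0676]
tool_rot: [2.28, 2.159, -0.004]
ft_force: [-2.2, -9.2, 1.4]
gripper_width: 0.583
grasp_force: 54.6
time: 21.53
eef_pos: [0.5496, 0.254, 0.0675]
tool_rot: [2.28, 2.159, -0.004]
ft_force: [-1.7, -9.4, 2.4]
gripper_width: 0.576
grasp_force: 54.6
```

The push has held steady for four seconds, so I'm handing in.

```bash
python3 -c "
from plant import job_done
print(job_done())"
```

```text
the job is handed in; nothing more can be done
None
```

I pressed clear, one minute and start in that order, and the arm is still holding the pocket flat on the panel between the ribs, about 30 mm clear of the counter, at a steady 9–10 N held for over 4 s; I steered clear of the flask, cups and saucer but took no final picture to check them.

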